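# Lock a block in the wedge-lock holding jig

### The arm

A 7-joint arm with a two-finger parallel gripper is mounted at the origin on a cart in front of the work surface, level with it; the furniture and walls round the work are solid. World frame = base frame: x ahead of the robot, y to its left, z up, the work surface at z = 0. Lengths are in m, angles in degrees, forces in N, time in s.
With the tool pointing down it reaches from about 0.4 to 0.875 m from the base axis. Payload 6.5 kg.
Tool frame: the origin (TCP) lies midway between the tips of the shut fingers; the grasp point (between the pads) lies behind it (grip_depth is the z of the grasp point in the tool frame, in m); z points along the fingers, x is the direction in which the jaws open and shut, and the axes are right-handed (so a half turn about z gives the same grasp; the last joint's range is limited). The gripper opens to 85 mm and grips with 20 to 120 N. Pads are 22 mm wide; open, the fingers measure 114 mm over their backs; the gripper's body (76 mm by 85 mm) begins 54 mm behind the grasp point. The pads swing forward as they close: fully open they stand 13 mm farther back than shut.
Start: joints at [-80.97, 30.733, -0.252, 88.115, 0.149, 61.152, -4.079], TCP at [0.144, 0.634, 0.231] pointing down, gripper open.
Joint ranges: [-154.64, 154.64], [-21.42, 123.67], [-72.66, 72.17], [13.99, 137.28], [-74.86, 254.86], [10.95, 109.41], [-158.01, 158.01]. Speed limits (degrees/s): [136.94, 136.94, 180, 180, 180, 180, 180].

### API

Orientations are given as [roll, pitch, yaw] about the fixed x, y, z axes, in that order (R = Rz(yaw) Ry(pitch) Rx(roll)).
In Python, from station import read_state, grab_frame, camera_params, hand_in, grip_depth gives the robot as it stands.
- The arm moves only by the shell command python3 -m inch 'ROWS' [OPENING] [FORCE]. ROWS is JSON, a list of rows, each a list of 6 numbers: the shift along the tool's x, y, z each as a share of 10 cm, from -1 to 1, then the turn, a rotation vector about the tool's x, y, z each as a share of 360 degrees, from -1 to 1. A call has 1 to 20 rows; each row is the pose to reach, as a shift and turn from the pose measured when the call began, along the tool's axes at that moment, turning the shorter way round; what a row does not reach only later rows make up. A row lasts 1/8 s, in which the tool goes at most 62.5 mm and 10.7 degrees, less where a joint would pass 70% of its speed; a pose out of reach is approached as far as the arm can. A call with a number of a shift or a turn outside -1 to 1 is refused whole. A call with a gripper value outside its range is refused whole. OPENING is the opening, from 0 (shut) to 1 (fully open), set as the call begins (- or left out, the last holds). The fingers move at their own pace and stop on an object; FORCE is the grip in N (left out, the last holds). Time passes only in rows, so rows that repeat a pose let the fingers close. It gives the time, the measured TCP pose, the force and the opening at its end, in the units of the state.
- read_state(): the state, without advancing time (a new reading comes with each control period).
- grab_frame(name): name is "side" or "top"; returns (picture, depth): 400x640x3 uint8, red, green, blue; 400x640 float32, m along the optical axis (not along the pixel's ray), 0 where there is no reading.
- camera_params(name): a dict with "K" (3x3 intrinsics, pixels), "R" (3x3) and "t" (3): a world point X has camera coordinates R X + t. Camera axes: x right, y down, z forward; pixel columns grow to the right and rows downward; lengths in m; the calibration is good to about 2 mm. A picture is of the moment at which its call begins. camera_params takes no time and is no camera call.
- hand_in(): hands the job in, once; it reports no verdict.
The state is a dict: "time": time; "joint_positions": joint angles; "dq": joint speeds; "effort": joint torques, N m; "eef_pos": TCP position; "tcp_rot": TCP orientation; "wrist_force": force on the tool from outside, world axes, zero at the start; "moment": the same for the moment, N m; "finger_gap": finger opening in m.
Only numpy, scipy, OpenCV 4.12 (cv2) and the standard library are available. Lean on these libraries where they do the work, as an engineer would, in place of code of your own. Each camera call takes 0.05 s, during which the arm holds its last target.

### The job

Secure the small wooden block in the holding jig: slide the bar with the black knob along until its end is snug against the block, then slide the wedge with the red knob along its ramp, the same way, until it jams firmly and locks the bar. Let go and leave the bar against the block and the wedge tight.

Things in the scene. Friction and masses are not known exactly. Their poses are not given: they have to be found in the camera images.
- jig: Plywood jig fixed to the bench, 130 (x) x 310 (y) mm, origin underneath. Bar and wedge slide to its +y, where a 42 x 85 x 30 mm wooden block lies before an end stop, near face at jig y = 88 mm. Straight guide on the +x side, rubber-backed ramp 8 degrees askew on -x; bar (at +x) and wedge lie between them, kept down by metal strips. Only the knobs stand over 42 mm above the bench.
- stop_bar (a joint): Travel of the pale wooden bar (30 mm wide, 180 mm long) along jig +y, in m: 0 drawn back, 0.060 with its end touching the block that lies against the end stop. Slides with about 2 N of friction and stays where it is left.
- bar_knob (a point): Middle of the upright black knob near the front end of the bar: 20 mm in diameter, standing from 35 to 79 mm over the bench, this point at 60 mm. At jig x = +22 mm; at jig y = +68 mm when the bar touches the block.
- wedge_knob (a point): Middle of the red knob (20 mm dia., 32 to 76 mm over the bench, this point at 57) of the loose dark wooden wedge: 100 mm long, 20 high, 20 wide at its nose (+y), 34 at its tail; knob 70 mm behind the nose. Slid to jig +y it meets ramp and bar with the knob at jig x -4, y -30 mm; then the rubber yields and the push rises to 10 - 20 N some 8 - 18 mm farther: tight, it stays by friction.

How it is judged:
By the outcome, as a careful person would: the job done as asked, in the order asked, and still so for the second after the job is handed in, with the robot touching nothing.
It also fails if it takes over 40 s, if anything falls off the work surface, if the arm or the gripper's body presses on something with over 40 N, if the wrist force passes 120 N, or if a joint passes its speed limit or range.

## Working session

There is one attempt and no reset: what is moved stays moved. The work goes in short steps, Python scripts to look and compute and a shell command to move; the robot and the scene stay as the last step left them, time stands still between calls to the robot, and variables do not carry over. Pictures are saved under pics/ and viewed, and the job is handed in when it is done.

```bash
ls; mkdir -p pics
python3 - <<'E'
from station import *
import cv2,json,numpy as np
print(read_state()); print(grip_depth)
for n in("side","top"):
    p,d=grab_frame(n); cv2.imwrite(f"pics/{n}0.png",p[:,:,::-1]); np.savez(f"{n}0.npz",p=p,d=d)
    c=camera_params(n); print(n,np.round(np.array(c["K"]),1).tolist(),np.round(-np.array(c["R"]).T@np.array(c["t"]),3))
E
```

```text
pics
{'time': 0.0, 'joint_positions': array([-80.97252366,  30.78173157,  -0.25392065,  88.17064486,
         0.14929266,  61.1507749 ,  -4.08091814]), 'dq': array([ 0.05973034,  0.00331921,  0.04250068, -0.06741607, -0.06411681,
        0.02119119,  0.00380184]), 'effort': array([-7.16955174e-05, -5.83388114e+01,  1.04932118e+00, -2.59118342e+01,
        1.24467132e-02,  9.20426915e-03, -2.13890098e-05]), 'eef_pos': array([0.14411607, 0.6331725 , 0.23036562]), 'tcp_rot': array([1.79991998e+02, 1.02512861e-01, 7.71820166e+01]), 'wrist_force': array([0.37212832, 0.33957408, 0.59151526]), 'moment': array([ 0.04284515,  0.00709698, -0.00543409]), 'finger_gap': 0.08575434586481571}
-0.0187
side [[512.1, 0.0, 321.0], [0.0, 512.1, 200.3], [0.0, 0.0, 1.0]] [0.21  0.92  0.457]
top [[399.1, 0.0, 318.4], [0.0, 399.1, 197.1], [0.0, 0.0, 1.0]] [0.442 0.217 0.917]
```

View pics/side0.png

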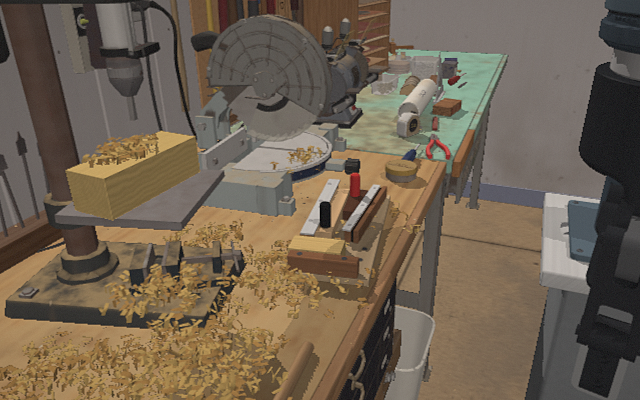

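View pics/top0.png

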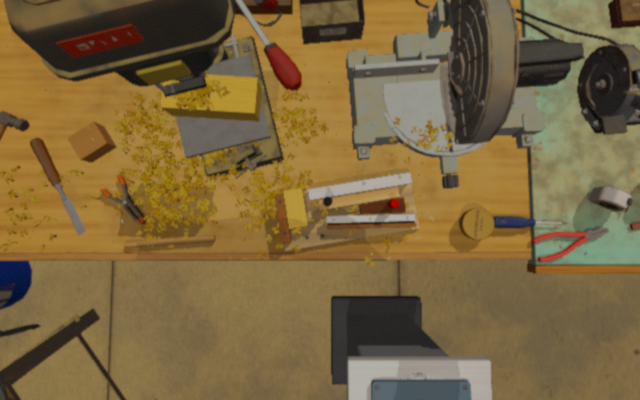

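The jig is in the top view at about (345,212): black knob ~(328,201), red knob ~(396,204), block ~(294,207) on the left, so jig +y runs left in that image. In the side view the knobs are at ~(325,214) and (355,185).

```bash
cat > h.py <<'E'
import numpy as np,cv2
from station import *
def ray(n,uv):
    c=camera_params(n);K,R,t=[np.array(c[k]) for k in"KRt"]
    return -R.T@t, R.T@np.linalg.inv(K)@np.array([uv[0],uv[1],1.])
def plane(n,uv,z):
    o,d=ray(n,uv); return o+d*(z-o[2])/d[2]
def pt(n,uv,dep):
    o,d=ray(n,uv); return o+d*dep
def tri(a,b):
    (o,d),(p,e)=ray("top",a),ray("side",b)
    s=np.linalg.lstsq(np.c_[d,-e],p-o,rcond=None)[0]
    x,y=o+d*s[0],p+e*s[1]; return (x+y)/2,np.linalg.norm(x-y)
def blob(m,box):
    x0,y0,x1,y1=box; k=np.zeros(m.shape,np.uint8); k[y0:y1,x0:x1]=m[y0:y1,x0:x1]
    n,l,s,c=cv2.connectedComponentsWithStats(k); 
    return [(s[i].tolist(),c[i].round(1).tolist()) for i in range(1,n) if s[i,4]>8]
def masks(p):
    p=p.astype(int);r,g,b=p[...,0],p[...,1],p[...,2]
    return (r>130)&(g<60)&(b<60), (p.max(2)<45)
E
python3 - <<'E'
from h import *
for n,box in(("top",(270,165,430,255)),("side",(285,160,400,280))):
    f=np.load(n+"0.npz");p,d=f["p"],f["d"]; r,k=masks(p)
    print(n,"red",blob(r,box),"black",blob(k,box))
    x0,y0,x1,y1=box
    cv2.imwrite(f"pics/{n}0z.png",cv2.resize(p[y0:y1,x0:x1,::-1],None,fx=4.8,fy=4.8,interpolation=cv2.INTER_NEAREST))
E
```

```text
top red [([391, 199, 8, 8, 53], [394.7, 202.5])] black [([324, 198, 7, 7, 39], [327.2, 201.0])]
side red [([351, 173, 8, 7, 33], [355.3, 175.8])] black [([318, 160, 9, 10, 26], [322.1, 164.7]), ([345, 161, 15, 13, 99], [352.5, 167.8]), ([310, 166, 7, 3, 10], [313.5, 167.2]), ([300, 169, 9, 3, 9], [304.0, 170.1]), ([351, 191, 28, 51, 65], [360.5, 218.9]), ([320, 202, 10, 26, 249], [324.5, 214.4])]
```

View pics/top0z.png

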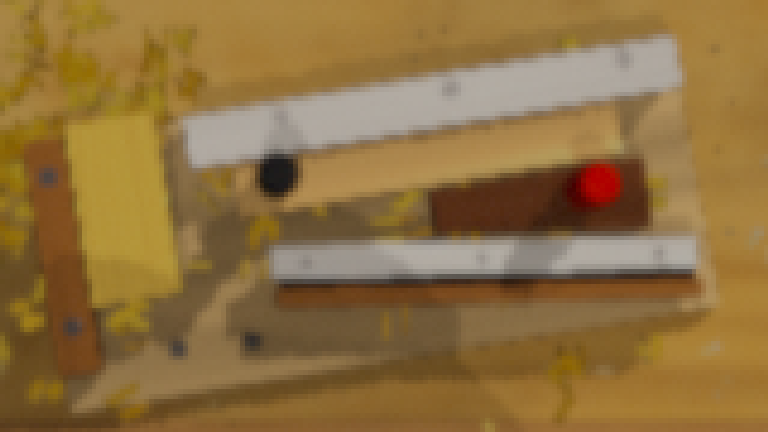

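View pics/side0z.png

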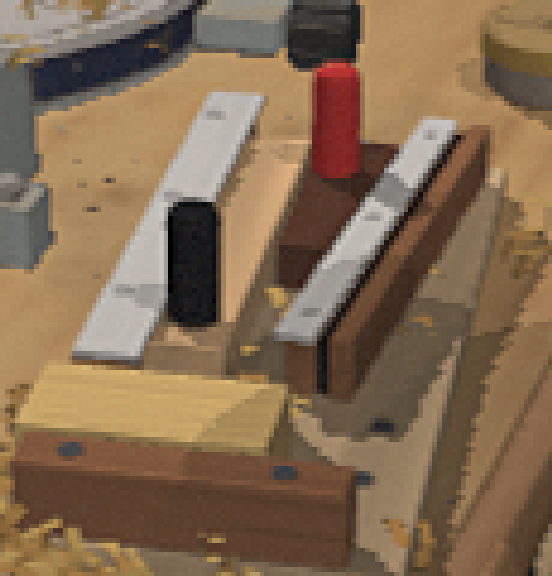

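Run:
```python
from h import *
f=np.load("top0.npz");p,d=f["p"],f["d"]
# guide strip: bright, unsaturated
hsv=cv2.cvtColor(p,cv2.COLOR_RGB2HSV)
m=((hsv[...,1]<45)&(hsv[...,2]>140)).astype(np.uint8)
for b in ((300,165,420,205),(320,210,420,230)):
    k=np.zeros_like(m);x0,y0,x1,y1=b;k[y0:y1,x0:x1]=m[y0:y1,x0:x1]
    c=max(cv2.findContours(k,0,2)[0],key=cv2.contourArea); r=cv2.minAreaRect(c); bx=cv2.boxPoints(r)
    P=np.array([plane("top",q,.042) for q in bx]); print(cv2.contourArea(c),bx.round(1).tolist(),P.round(4).tolist())
    e=[P[(i+1)%4]-P[i] for i in range(4)]
    for v in e: print(np.linalg.norm(v).round(4),np.degrees(np.arctan2(v[1],v[0])).round(2))
m=cv2.inRange(hsv,(20,110,120),(32,255,255))
k=np.zeros_like(m);k[187:232,278:310]=m[187:232,278:310]
c=max(cv2.findContours(k,0,2)[0],key=cv2.contourArea);bx=cv2.boxPoints(cv2.minAreaRect(c));P=np.array([plane("top",q,.042) for q in bx]);print("block",bx.round(1).tolist(),P.round(4).tolist())
print("black top",plane("top",(327.2,201.0),.079),"tri",tri((327.2,201),(324.5,203)))
print("red top",plane("top",(394.7,202.5),.076),"tri",tri((394.7,202.5),(355.3,174)))
for q in((327,201),(395,202),(327,188),(293,207),(380,175),(345,215),(365,240)): print(q,pt("top",q,d[q[1],q[0]]).round(4))
```

```text
935.5 [[307.70001220703125, 189.1999969482422], [409.5, 172.1999969482422], [411.20001220703125, 182.5], [309.3999938964844, 199.39999389648438]] [[0.5285, 0.2464, 0.042], [0.5652, 0.0216, 0.042], [0.5425, 0.0183, 0.042], [0.5059, 0.2426, 0.042]]
0.2278 -80.73
0.0229 -171.82
0.2273 99.26
0.0229 9.34
427.5 [[326.79998779296875, 215.89999389648438], [413.8999938964844, 213.3000030517578], [414.20001220703125, 220.1999969482422], [327.1000061035156, 222.8000030517578]] [[0.4697, 0.2045, 0.042], [0.4746, 0.0138, 0.042], [0.4595, 0.0137, 0.042], [0.4546, 0.2041, 0.042]]
0.1907 -88.53
0.0151 -179.59
0.1904 91.48
0.0151 1.39
block [[277.29998779296875, 187.6999969482422], [304.70001220703125, 184.3000030517578], [310.29998779296875, 229.6999969482422], [283.0, 233.10000610351562]] [[0.5321, 0.3133, 0.042], [0.5394, 0.253, 0.042], [0.4396, 0.2407, 0.042], [0.4323, 0.3004, 0.042]]
black top [0.49977302 0.2041189  0.079     ] tri (array([0.50100774, 0.20452412, 0.07766062]), np.float64(0.002434353522493807))
red top [0.49625427 0.06177138 0.076     ] tri (array([0.49634812, 0.06149465, 0.07450686]), np.float64(5.109683427392428e-06))
(327, 201) [0.4999 0.2045 0.0769]
(395, 202) [0.4975 0.0607 0.0736]
(327, 188) [0.5312 0.2038 0.0403]
(293, 207) [0.4894 0.2787 0.0426]
(380, 175) [ 0.5651  0.0804 -0.0007]
(345, 215) [0.4725 0.1629 0.0116]
(365, 240) [0.4157 0.1172 0.0016]
```

Jig yaw from the guide strip is about 9.3°, the ramp strip is 7.8° off it (expected 8°), and red lies at jig x ≈ -4.5 (expected -4). Knob tops by depth are 77 and 74 mm (expected 79 and 76), so the measurements hold. Next I'll check for obstacles, then move.

```bash
cat >> h.py <<'E'
from scipy.spatial.transform import Rotation as Ro
def go(x,y,z,yaw):
    s=read_state();R=Ro.from_euler("xyz",s["tcp_rot"],degrees=True)
    d=R.inv().apply(np.array([x,y,z])-s["eef_pos"])/.1
    w=(R.inv()*Ro.from_euler("xyz",[180,0,yaw],degrees=True)).as_rotvec(degrees=True)/360
    print("t",round(s["time"],2),"pos",s["eef_pos"].round(4),"rpy",s["tcp_rot"].round(2),"F",s["wrist_force"].round(1),"gap",round(s["finger_gap"],4)); print("shift",d.round(3),"turn",w.round(4))
def jig(p,a=np.radians(9.27)):
    return np.array([p[0]*np.cos(a)+p[1]*np.sin(a),-p[0]*np.sin(a)+p[1]*np.cos(a)])-np.array([.5043,.083])
E
python3 - <<'E'
from h import *
f=np.load("top0.npz");d=f["d"]
v,u=np.mgrid[0:400,0:640]
c=camera_params("top");K,R,t=[np.array(c[k]) for k in"KRt"]
P=((np.stack([(u-K[0,2])/K[0,0]*d,(v-K[1,2])/K[1,1]*d,d],-1)-t)@R).reshape(-1,3)[d.ravel()>0]
for x in np.arange(.3,.8,.05): print(round(x,2),[round(float(P[(abs(P[:,0]-x-.025)<.025)&(abs(P[:,1]-y-.05)<.05)][:,2].max(initial=-1)),2) for y in np.arange(-.3,.7,.1)])
go(.5,.204,.15,99.27)
E
python3 -m inch '[[-0.4,0.5,0,0,0,-0.03],[-0.8,1,0,0,0,-0.0614],[-0.8,1,0,0,0,-0.0614],[-0.8,1,0,0,0,-0.0614]]' 0.6 40
python3 -c "
from h import *
go(.5,.204,.15,99.27)"
```

```text
0.3 [0.0, -0.79, -0.79, -0.79, -0.79, -0.79, -0.79, -0.79, -0.79, -0.79]
0.35 [0.02, 0.01, 0.0, 0.02, 0.01, 0.02, 0.02, 0.0, 0.0, 0.0]
0.4 [0.03, 0.03, 0.03, 0.04, 0.04, 0.05, 0.04, 0.02, 0.02, 0.02]
0.45 [0.03, 0.03, 0.03, 0.08, 0.08, 0.08, 0.04, 0.03, 0.04, 0.03]
0.5 [0.01, 0.0, 0.05, 0.08, 0.08, 0.08, 0.04, 0.04, 0.05, 0.04]
0.55 [0.01, 0.01, 0.25, 0.07, 0.04, 0.49, 0.17, 0.52, 0.05, 0.04]
0.6 [0.04, 0.06, 0.32, 0.08, 0.07, 0.49, 0.58, 0.59, 0.52, 0.05]
0.65 [0.07, 0.23, 0.34, 0.07, 0.06, 0.48, 0.57, 0.36, 0.22, 0.03]
0.7 [0.29, 0.3, 0.35, 0.06, 0.06, 0.03, 0.47, 0.24, 0.22, 0.03]
0.75 [0.24, 0.25, 0.35, 0.11, 0.11, 0.36, 0.37, 0.17, 0.01, 0.02]
t 0.1 pos [0.1441 0.6333 0.2305] rpy [1.800e+02 9.000e-02 7.718e+01] F [-0.7 -0.7  0.3] gap 0.0854
shift [-3.395  4.422  0.81 ] turn [-0.      0.0002 -0.0614]
time: 0.6
eef_pos: [0.2239, 0.533, 0.2306]
tcp_rot: [-179.9, 0.1, 99.2]
wrist_force: [-0.8, 0.4, 0.4]
finger_gap: 0.0516
t 0.6 pos [0.2239 0.533  0.2306] rpy [-1.7995e+02  7.0000e-02  9.9180e+01] F [-0.8  0.4  0.4] gap 0.0516
shift [-3.688  2.202  0.809] turn [-0.0001  0.0002 -0.0002]
```

```bash
python3 - <<'E'
from h import *
f=np.load("top0.npz");d=f["d"]
v,u=np.mgrid[0:400,0:640]
c=camera_params("top");K,R,t=[np.array(c[k]) for k in"KRt"]
P=((np.stack([(u-K[0,2])/K[0,0]*d,(v-K[1,2])/K[1,1]*d,d],-1)-t)@R)
Q=P[(P[...,2]>.1)&(P[...,0]<.64)&(P[...,1]<.6)&(P[...,1]>-.12)&(d>0)]
for y in np.arange(-.12,.6,.04):
    q=Q[abs(Q[:,1]-y)<.02]
    if len(q): i=q[:,0].argmin(); print(round(y,2),len(q),q[i].round(3),"min x z<.3:",q[q[:,2]<.3][:,0].min(initial=9).round(3))
E
python3 -m inch '[[-0.6,0.35,0,0,0,0],[-1,0.6,0,0,0,0],[-1,0.6,0,0,0,0],[-1,0.6,0,0,0,0]]'
python3 -m inch '[[-0.6,0.35,0,0,0,0],[-1,0.6,0,0,0,0],[-1,0.6,0,0,0,0],[-1,0.6,0,0,0,0]]'
python3 -c "
from h import *
go(.5,.204,.15,99.27);print(read_state()['joint_positions'].round())"
```

```text
-0.08 584 [ 0.596 -0.061  0.21 ] min x z<.3: 0.596
-0.04 1163 [ 0.594 -0.046  0.216] min x z<.3: 0.594
0.24 563 [0.598 0.25  0.482] min x z<.3: 9.0
0.28 327 [0.602 0.26  0.482] min x z<.3: 9.0
0.32 536 [0.613 0.338 0.158] min x z<.3: 0.613
0.36 2791 [0.603 0.378 0.16 ] min x z<.3: 0.603
0.4 4308 [0.593 0.42  0.163] min x z<.3: 0.593
0.44 4733 [0.582 0.46  0.157] min x z<.3: 0.582
0.48 2963 [0.579 0.477 0.157] min x z<.3: 0.579
0.52 23 [0.611 0.501 0.519] min x z<.3: 9.0
time: 1.1
eef_pos: [0.2976, 0.4456, 0.2307]
tcp_rot: [-179.9, 0.0, 99.3]
wrist_force: [-0.2, 1.5, -0.3]
finger_gap: 0.0516
time: 1.6
eef_pos: [0.3715, 0.3588, 0.2306]
tcp_rot: [-179.9, -0.1, 99.4]
wrist_force: [-0.6, 0.6, 0.6]
finger_gap: 0.0512
t 1.6 pos [0.3715 0.3588 0.2306] rpy [-1.7989e+02 -6.0000e-02  9.9440e+01] F [-0.6  0.6  0.6] gap 0.0512
shift [-1.739  1.015  0.802] turn [-0.0003 -0.0002  0.0005]
[-49.  18.  -0. 108.  -0.  54.  51.]
```

```bash
python3 -m inch '[[-0.6,0.35,0,0,0,0],[-0.87,0.51,0.3,0,0,0],[-0.87,0.51,0.3,0,0,0],[-0.87,0.51,0.3,0,0,0]]'
python3 -m inch '[[-0.6,0.35,0,0,0,0],[-0.87,0.51,0.4,0,0,0],[-0.87,0.51,0.4,0,0,0],[-0.87,0.51,0.4,0,0,0]]'
python3 - <<'E'
from h import *
go(.5,.204,.045,99.27)
p,d=grab_frame("top"); cv2.imwrite("pics/t1.png",p[:,:,::-1])
p,d=grab_frame("side"); cv2.imwrite("pics/s1.png",p[:,:,::-1])
E
```

```text
time: 2.1
eef_pos: [0.4347, 0.284, 0.2004]
tcp_rot: [-179.9, -0.1, 99.6]
wrist_force: [-0.6, 0.5, 0.2]
finger_gap: 0.0511
time: 2.6
eef_pos: [0.4988, 0.2097, 0.1608]
tcp_rot: [-179.9, -0.2, 99.8]
wrist_force: [-0.1, 0.8, 0.0]
finger_gap: 0.0515
t 2.6 pos [0.4988 0.2097 0.1608] rpy [-179.88   -0.23   99.83] F [-0.1  0.8  0. ] gap 0.0515
shift [-0.063  0.004  1.158] turn [-0.0003 -0.0006  0.0016]
```

View pics/s1.png

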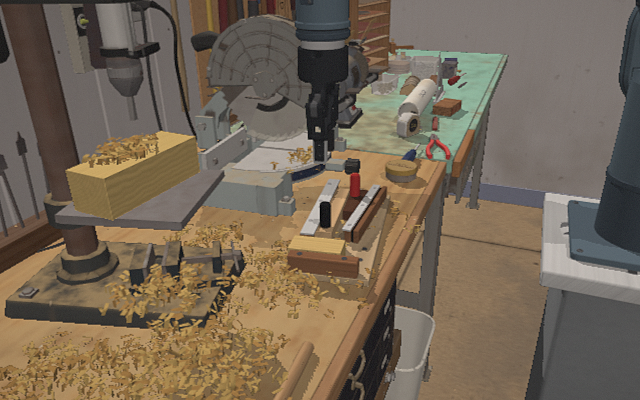

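View pics/t1.png

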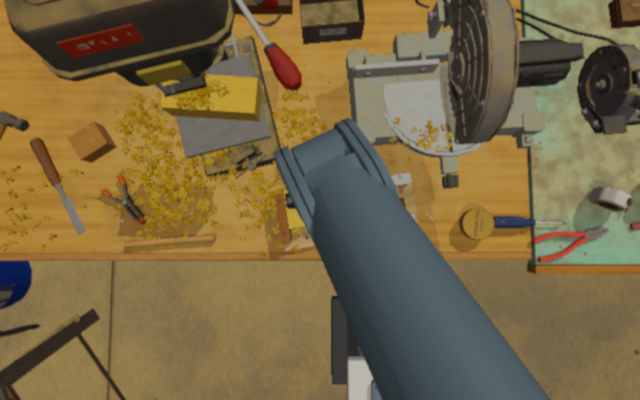

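The side view shows the gripper (325,150) directly above the black knob (325,214) with a clear way down. In the top view the arm hides the jig.

```bash
python3 -m inch '[[-0.06,0,0.35,0,0,0.0016],[-0.06,0,0.7,0,0,0.0016],[-0.06,0,0.95,0,0,0.0016],[-0.06,0,0.95,0,0,0.0016]]'
python3 -m inch '[[0,0,0.1,0,0,0],[0,0,0.2,0,0,0],[0,0,0.2,0,0,0]]'
python3 -m inch '[[0,0,0,0,0,0],[0,0,0,0,0,0],[0,0,0,0,0,0],[0,0,0,0,0,0],[0,0,0,0,0,0]]' 0 40
python3 - <<'E'
from h import *
go(.5,.204,.045,99.27)
p,d=grab_frame("side"); cv2.imwrite("pics/s2.png",cv2.resize(p[100:280,230:470,::-1],None,fx=3,fy=3))
E
```

```text
time: 3.2
eef_pos: [0.4985, 0.2053, 0.0656]
tcp_rot: [-179.8, -0.2, 99.4]
wrist_force: [-0.1, 0.7, 0.5]
finger_gap: 0.0513
time: 3.58
eef_pos: [0.498, 0.2053, 0.0453]
tcp_rot: [-179.8, -0.2, 99.4]
wrist_force: [-0.3, 0.5, -0.6]
finger_gap: 0.0515
time: 4.2
eef_pos: [0.4983, 0.2052, 0.0457]
tcp_rot: [-179.8, -0.2, 99.4]
wrist_force: [-0.5, -0.6, 5.5]
finger_gap: 0.0188
t 4.2 pos [0.4983 0.2052 0.0457] rpy [-179.79   -0.23   99.41] F [-0.5 -0.6  5.5] gap 0.0188
shift [-0.015  0.015  0.007] turn [-0.0006 -0.0006  0.0004]
```

View pics/s2.png

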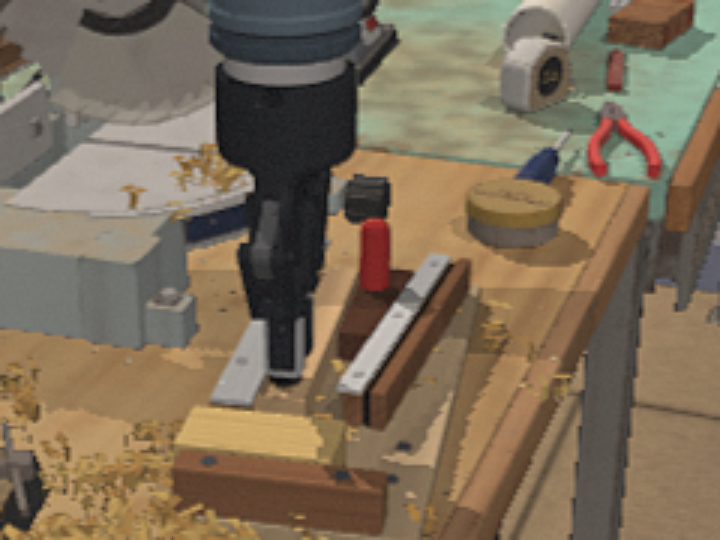

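The fingers hold the black knob (gap 18.8 mm). About 30 mm of travel is expected to the block, so I'll push 24 mm and then creep while watching the force.

```bash
python3 -m inch '[[0.04,0,0,0,0,0],[0.08,0,0,0,0,0],[0.12,0,0,0,0,0],[0.16,0,0,0,0,0],[0.20,0,0,0,0,0],[0.24,0,0,0,0,0],[0.24,0,0,0,0,0]]'
python3 -m inch '[[0.01,0,0,0,0,0],[0.02,0,0,0,0,0],[0.02,0,0,0,0,0]]'
python3 -m inch '[[0.01,0,0,0,0,0],[0.02,0,0,0,0,0],[0.02,0,0,0,0,0]]'
python3 - <<'E'
from h import *
print(jig(read_state()["eef_pos"]))
E
```

```text
time: 5.12
eef_pos: [0.4943, 0.2299, 0.0458]
tcp_rot: [-179.8, -0.3, 99.5]
wrist_force: [-0.6, 1.2, 0.3]
finger_gap: 0.0187
time: 5.5
eef_pos: [0.494, 0.2318, 0.0458]
tcp_rot: [-179.8, -0.3, 99.5]
wrist_force: [-0.3, -0.6, 1.0]
finger_gap: 0.0187
time: 5.88
eef_pos: [0.4936, 0.2339, 0.0458]
tcp_rot: [-179.8, -0.3, 99.5]
wrist_force: [0.1, -0.5, 0.5]
finger_gap: 0.0187
[0.02051381 0.06837143]
```

```bash
python3 -m inch '[[0.01,0,0,0,0,0],[0.015,0,0,0,0,0],[0.015,0,0,0,0,0]]'
python3 -m inch '[[0.01,0,0,0,0,0],[0.015,0,0,0,0,0],[0.015,0,0,0,0,0]]'
python3 - <<'E'
from h import *
go(.5,.204,.045,99.27)
p,d=grab_frame("side"); cv2.imwrite("pics/s3.png",cv2.resize(p[170:290,270:400,::-1],None,fx=5,fy=5,interpolation=cv2.INTER_NEAREST))
E
```

```text
time: 6.25
eef_pos: [0.4935, 0.2345, 0.0458]
tcp_rot: [-179.8, -0.2, 99.4]
wrist_force: [1.3, -5.1, 2.6]
finger_gap: 0.019
time: 6.62
eef_pos: [0.4935, 0.2346, 0.0458]
tcp_rot: [-179.8, -0.1, 99.4]
wrist_force: [0.4, -6.0, 3.0]
finger_gap: 0.0188
t 6.62 pos [0.4935 0.2346 0.0458] rpy [-1.7978e+02 -1.3000e-01  9.9360e+01] F [ 0.4 -6.   3. ] gap 0.0188
shift [-0.312  0.015  0.007] turn [-0.0006 -0.0004  0.0002]
```

View pics/s3.png

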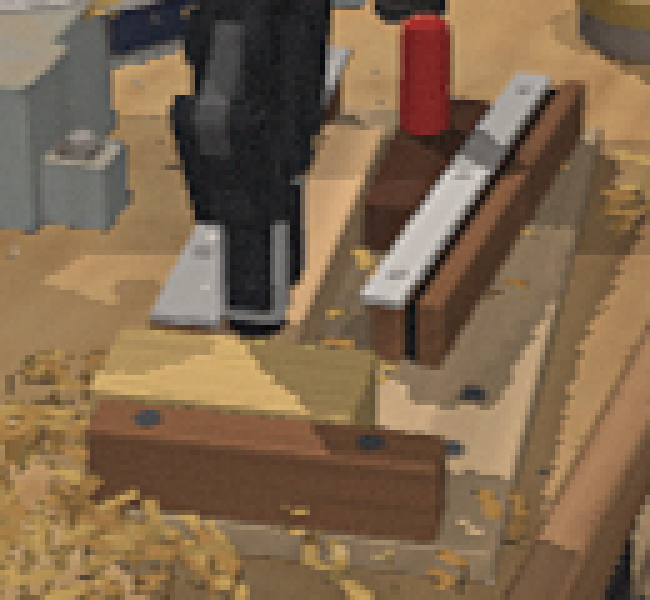

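The bar stopped after 29.7 mm (30 predicted) with the push rising to about 6 N, and its end meets the block (s3 ~(240,330)). I'll press a little firmer, then release.

```bash
python3 -m inch '[[0.02,0,0,0,0,0],[0.03,0,0,0,0,0],[0.03,0,0,0,0,0]]'
python3 -m inch '[[0,0,0,0,0,0],[0,0,0,0,0,0],[0,0,0,0,0,0]]' 0.55
python3 -m inch '[[0,0,-0.4,0,0,0],[0,0,-0.8,0,0,0],[0,0,-0.9,0,0,0],[0,0,-0.9,0,0,0]]'
python3 - <<'E'
from h import *
# red knob target, centre mean of measurements
go(.4963,.0618,.13,99.27); print(jig((.4963,.0618)))
p,d=grab_frame("side"); cv2.imwrite("pics/s4.png",cv2.resize(p[170:290,270:400,::-1],None,fx=5,fy=5,interpolation=cv2.INTER_NEAREST))
r,k=masks(p); print(blob(r,(285,160,400,280)),blob(k,(310,190,340,240)))
E
```

```text
time: 7.05
eef_pos: [0.4935, 0.2346, 0.0458]
tcp_rot: [-179.7, 0.1, 99.2]
wrist_force: [0.8, -10.0, 5.0]
finger_gap: 0.019
time: 7.42
eef_pos: [0.4932, 0.2356, 0.0458]
tcp_rot: [-179.7, -0.0, 99.3]
wrist_force: [-0.2, 0.3, 0.3]
finger_gap: 0.0473
time: 7.92
eef_pos: [0.4937, 0.2362, 0.136]
tcp_rot: [-179.8, -0.0, 99.3]
wrist_force: [0.2, -0.1, -0.7]
finger_gap: 0.0472
t 7.92 pos [0.4937 0.2362 0.136 ] rpy [-1.7979e+02 -5.0000e-02  9.9320e+01] F [ 0.2 -0.1 -0.7] gap 0.0472
shift [-1.725 -0.257  0.06 ] turn [-0.0006 -0.0001  0.0001]
[-0.0045264  -0.10195461]
[([351, 173, 8, 4, 19], [354.9, 174.7])] [([316, 210, 11, 27, 262], [320.5, 223.1])]
```

View pics/s4.png

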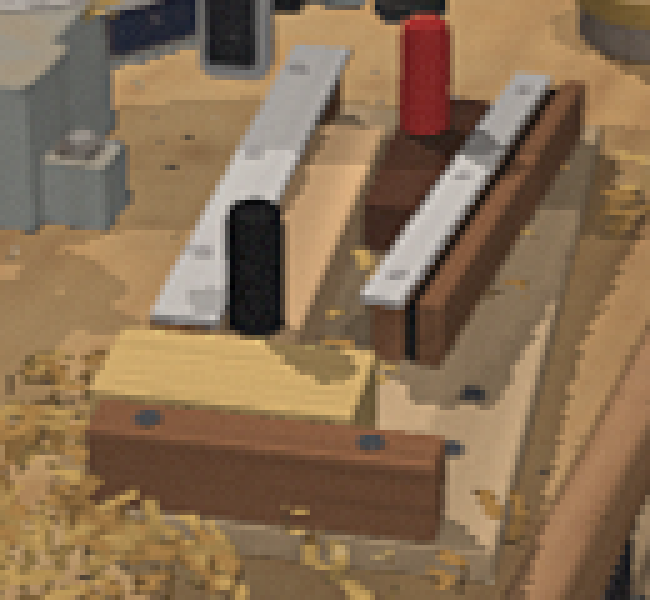

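The bar end touches the block and stays there after release, with the black knob at side (320,223). Now the red knob.

```bash
python3 -m inch '[[-0.5,-0.07,0,0,0,0],[-0.9,-0.13,0,0,0,0],[-0.9,-0.13,0,0,0,0],[-0.9,-0.13,0,0,0,0]]'
python3 -m inch '[[-0.5,-0.07,0,0,0,0],[-0.82,-0.13,0.1,0,0,0],[-0.82,-0.13,0.3,0,0,0],[-0.82,-0.13,0.3,0,0,0]]'
python3 - <<'E'
from h import *
go(.4963,.0618,.045,99.27)
p,d=grab_frame("side"); cv2.imwrite("pics/s5.png",cv2.resize(p[100:280,230:470,::-1],None,fx=3,fy=3))
E
```

```text
time: 8.48
eef_pos: [0.4942, 0.1455, 0.1342]
tcp_rot: [-179.6, -0.0, 99.3]
wrist_force: [-0.3, 0.6, -0.1]
finger_gap: 0.0467
time: 8.98
eef_pos: [0.4933, 0.0636, 0.1029]
tcp_rot: [-179.4, -0.1, 99.4]
wrist_force: [0.0, -0.0, 0.1]
finger_gap: 0.0468
t 8.97 pos [0.4933 0.0636 0.1029] rpy [-1.7942e+02 -5.0000e-02  9.9450e+01] F [ 0.  -0.   0.1] gap 0.0468
shift [-0.023  0.033  0.579] turn [-0.0016 -0.0001  0.0005]
```

View pics/s5.png

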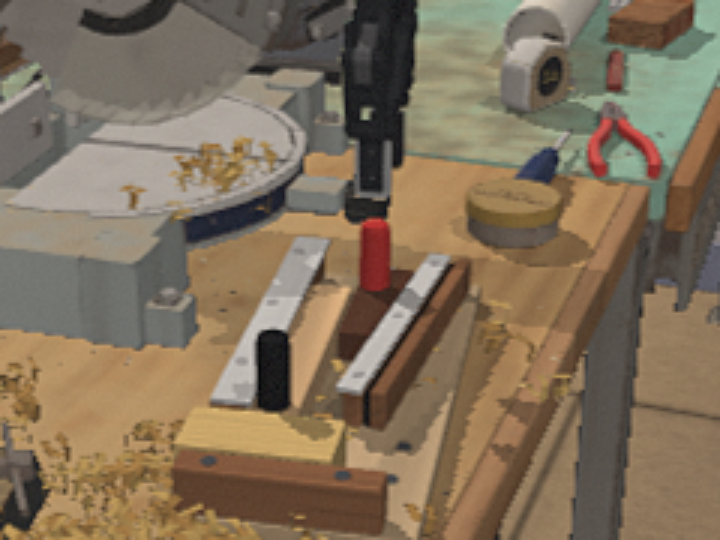

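The open fingers (s5 ~(370,210)) are just above the red knob (375,225). I'll descend and grip.

```bash
python3 -m inch '[[-0.02,0.02,0.2,-0.0016,0,0.0005],[-0.02,0.02,0.4,-0.0016,0,0.0005],[-0.02,0.02,0.57,-0.0016,0,0.0005],[-0.02,0.02,0.57,-0.0016,0,0.0005]]'
python3 -m inch '[[0,0,0,0,0,0],[0,0,0,0,0,0],[0,0,0,0,0,0],[0,0,0,0,0,0],[0,0,0,0,0,0]]' 0 40
python3 - <<'E'
from h import *
go(.4963,.0618,.045,99.27)
print(jig(read_state()["eef_pos"]))
p,d=grab_frame("side"); cv2.imwrite("pics/s6.png",cv2.resize(p[100:280,230:470,::-1],None,fx=3,fy=3))
E
```

```text
time: 9.52
eef_pos: [0.4951, 0.0628, 0.046]
tcp_rot: [-180.0, -0.1, 99.4]
wrist_force: [0.0, 0.4, 0.5]
finger_gap: 0.0468
time: 10.15
eef_pos: [0.4957, 0.0632, 0.0467]
tcp_rot: [179.9, -0.1, 99.4]
wrist_force: [-1.5, 0.7, 6.3]
finger_gap: 0.0187
t 10.15 pos [0.4957 0.0632 0.0467] rpy [ 1.7995e+02 -9.0000e-02  9.9370e+01] F [-1.5  0.7  6.3] gap 0.0187
shift [-0.014  0.004  0.017] turn [ 0.0001 -0.0002  0.0003]
[-0.00492656 -0.10051443]
```

View pics/s6.png

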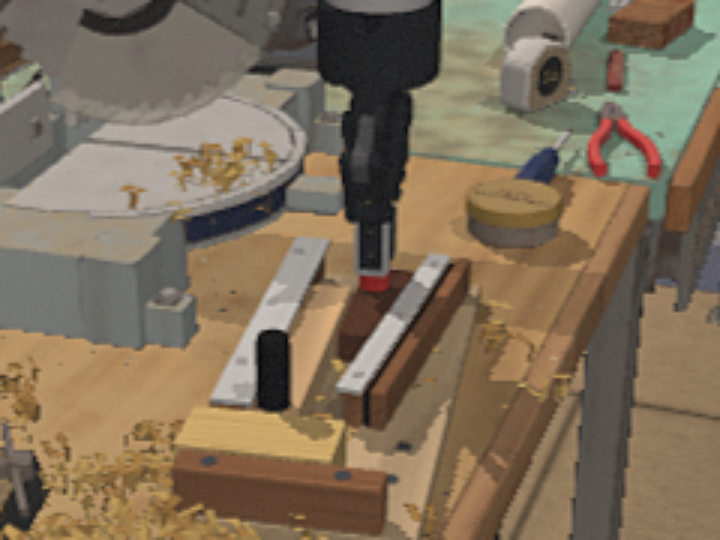

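The knob is gripped. The wedge has about 71 mm to first contact: move 64 mm, then creep.

```bash
python3 -m inch '[[0.05,0,0,0,0,0],[0.11,0,0,0,0,0],[0.18,0,0,0,0,0],[0.25,0,0,0,0,0],[0.32,0,0,0,0,0],[0.39,0,0,0,0,0],[0.46,0,0,0,0,0],[0.53,0,0,0,0,0],[0.59,0,0,0,0,0],[0.64,0,0,0,0,0],[0.64,0,0,0,0,0]]'
python3 -m inch '[[0.02,0,0,0,0,0],[0.04,0,0,0,0,0],[0.06,0,0,0,0,0],[0.06,0,0,0,0,0]]'
python3 - <<'E'
from h import *
go(.4963,.0618,.045,99.27)
print(jig(read_state()["eef_pos"]))
E
```

```text
time: 11.58
eef_pos: [0.4857, 0.1271, 0.0469]
tcp_rot: [179.9, -0.1, 99.4]
wrist_force: [0.8, 0.2, -0.9]
finger_gap: 0.0187
time: 12.08
eef_pos: [0.4851, 0.1331, 0.047]
tcp_rot: [179.8, -0.1, 99.4]
wrist_force: [2.9, -0.5, -1.7]
finger_gap: 0.0185
t 12.07 pos [0.4851 0.1331 0.047 ] rpy [ 1.7984e+02 -1.2000e-01  9.9400e+01] F [ 2.9 -0.5 -1.7] gap 0.0185
shift [-0.722 -0.006  0.019] turn [ 0.0004 -0.0003  0.0004]
[-0.00410028 -0.02973558]
```

```bash
python3 -m inch '[[0.02,0,0,0,0,0],[0.03,0,0,0,0,0],[0.05,0,0,0,0,0],[0.05,0,0,0,0,0]]'
python3 -m inch '[[0.01,0,0,0,0,0],[0.03,0,0,0,0,0],[0.04,0,0,0,0,0],[0.04,0,0,0,0,0]]'
python3 - <<'E'
from h import *
go(.4963,.0618,.045,99.27)
print(jig(read_state()["eef_pos"]))
E
```

```text
time: 12.58
eef_pos: [0.4846, 0.1383, 0.0471]
tcp_rot: [179.8, -0.1, 99.4]
wrist_force: [3.9, -2.0, -1.3]
finger_gap: 0.0184
time: 13.08
eef_pos: [0.4842, 0.1418, 0.0471]
tcp_rot: [179.8, -0.1, 99.4]
wrist_force: [4.5, -4.5, -2.3]
finger_gap: 0.0184
t 13.07 pos [0.4842 0.1418 0.0471] rpy [ 1.7978e+02 -9.0000e-02  9.9380e+01] F [ 4.5 -4.5 -2.3] gap 0.0184
shift [-0.809 -0.011  0.02 ] turn [ 0.0006 -0.0003  0.0003]
[-0.00354808 -0.02109069]
```

```bash
python3 -m inch '[[0.02,0.005,0,0,0,0],[0.03,0.01,0,0,0,0],[0.04,0.01,0,0,0,0],[0.04,0.01,0,0,0,0]]'
python3 -m inch '[[0.01,0.0,0,0,0,0],[0.03,0.0,0,0,0,0],[0.04,0.0,0,0,0,0],[0.04,0,0,0,0,0]]'
python3 - <<'E'
from h import *
go(.4963,.0618,.045,99.27)
print(jig(read_state()["eef_pos"]))
E
```

```text
time: 13.58
eef_pos: [0.4842, 0.144, 0.047]
tcp_rot: [179.9, 0.0, 99.3]
wrist_force: [2.4, -8.0, 0.1]
finger_gap: 0.0185
time: 14.08
eef_pos: [0.4839, 0.1457, 0.0471]
tcp_rot: [179.9, 0.2, 99.2]
wrist_force: [4.5, -7.4, 1.7]
finger_gap: 0.0186
t 14.07 pos [0.4839 0.1457 0.0471] rpy [1.7988e+02 1.6000e-01 9.9220e+01] F [ 4.5 -7.4  1.7] gap 0.0186
shift [-0.848 -0.012  0.024] turn [ 0.0003  0.0004 -0.0002]
[-0.00326477 -0.01719243]
```

```bash
python3 -m inch '[[0.02,0.0,0,0,0,0],[0.04,0.0,0,0,0,0],[0.06,0.0,0,0,0,0],[0.06,0,0,0,0,0],[0.06,0,0,0,0,0]]'
python3 -m inch '[[0.02,0.0,0,0,0,0],[0.04,0.0,0,0,0,0],[0.06,0.0,0,0,0,0],[0.06,0,0,0,0,0],[0.06,0,0,0,0,0]]'
python3 - <<'E'
from h import *
go(.4963,.0618,.045,99.27)
print(jig(read_state()["eef_pos"]))
E
```

```text
time: 14.7
eef_pos: [0.4835, 0.1484, 0.0473]
tcp_rot: [179.9, 0.3, 99.1]
wrist_force: [5.6, -10.7, 3.8]
finger_gap: 0.0187
time: 15.32
eef_pos: [0.4833, 0.1502, 0.0476]
tcp_rot: [179.9, 0.6, 98.9]
wrist_force: [5.0, -13.6, 5.1]
finger_gap: 0.0183
t 15.32 pos [0.4833 0.1502 0.0476] rpy [179.92   0.59  98.92] F [  5.  -13.6   5.1] gap 0.0183
shift [-0.893 -0.008  0.035] turn [ 0.0002  0.0016 -0.001 ]
[-0.00315321 -0.01262731]
```

```bash
python3 -m inch '[[0.03,0.0,0,0,0,0],[0.06,0.0,0,0,0,0],[0.08,0.0,0,0,0,0],[0.08,0,0,0,0,0],[0.08,0,0,0,0,0]]'
python3 - <<'E'
from h import *
go(.4963,.0618,.045,99.27)
print(jig(read_state()["eef_pos"]))
p,d=grab_frame("side"); cv2.imwrite("pics/s7.png",cv2.resize(p[170:290,270:400,::-1],None,fx=5,fy=5,interpolation=cv2.INTER_NEAREST))
E
```

```text
time: 15.95
eef_pos: [0.4829, 0.1526, 0.0479]
tcp_rot: [180.0, 0.9, 98.7]
wrist_force: [5.7, -14.7, 7.3]
finger_gap: 0.0187
t 15.95 pos [0.4829 0.1526 0.0479] rpy [179.96   0.91  98.7 ] F [  5.7 -14.7   7.3] gap 0.0187
shift [-0.918 -0.005  0.043] turn [ 0.0001  0.0025 -0.0016]
[-0.00313814 -0.01015388]
```

View pics/s7.png

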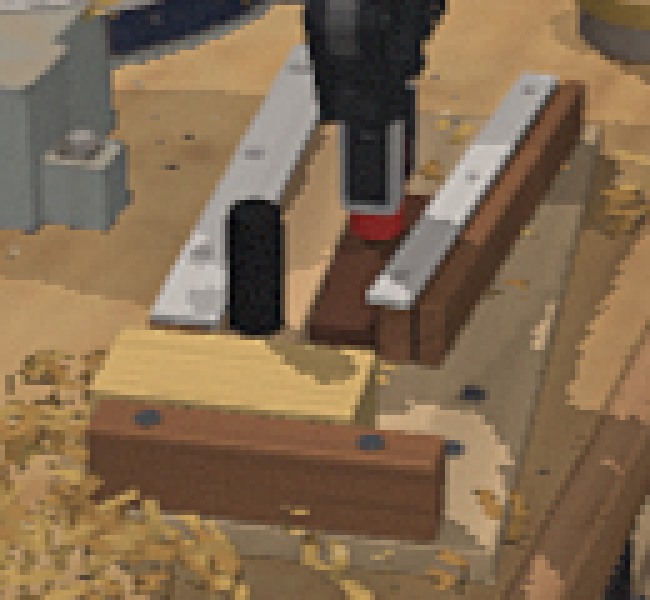

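Push is 15 N along the ramp, 18–19 mm past first contact. The rubber looks compressed (thin dark line at s7 (410,330)) and the bar is still on the block. Releasing.

```bash
python3 -m inch '[[0,0,0,0,0,0],[0,0,0,0,0,0],[0,0,0,0,0,0]]' 0.55
python3 -m inch '[[0,0,-0.4,0,0,0],[0,0,-0.9,0,0,0],[0,0,-0.9,0,0,0]]'
python3 -m inch '[[0,-0.3,-0.3,0,0,0],[-0.3,-0.6,-0.5,0,0,0],[-0.6,-1,-0.5,0,0,0],[-0.6,-1,-0.5,0,0,0]]'
python3 -m inch '[[-0.3,-0.6,0,0,0,0],[-0.6,-1,0,0,0,0],[-0.6,-1,0,0,0,0]]'
python3 - <<'E'
from h import *
go(.4963,.0618,.045,99.27)
for n,b in(("top",(270,165,430,255)),("side",(285,160,400,280))):
    p,d=grab_frame(n); r,k=masks(p); print(n,blob(r,b),blob(k,b))
    x0,y0,x1,y1=b; cv2.imwrite(f"pics/{n}8.png",cv2.resize(p[y0:y1,x0:x1,::-1],None,fx=4.8,fy=4.8,interpolation=cv2.INTER_NEAREST))
E
```

```text
time: 16.38
eef_pos: [0.482, 0.1536, 0.0477]
tcp_rot: [-180.0, 0.9, 98.8]
wrist_force: [-1.1, -0.3, -0.2]
finger_gap: 0.0474
time: 16.75
eef_pos: [0.4839, 0.1567, 0.1409]
tcp_rot: [179.7, 0.7, 98.8]
wrist_force: [0.1, 0.0, -0.4]
finger_gap: 0.0469
time: 17.25
eef_pos: [0.3904, 0.0805, 0.1903]
tcp_rot: [179.9, 0.8, 98.7]
wrist_force: [0.4, -0.2, 0.3]
finger_gap: 0.0467
time: 17.62
eef_pos: [0.3087, 0.0143, 0.1906]
tcp_rot: [180.0, 0.5, 98.8]
wrist_force: [0.1, -0.3, -0.2]
finger_gap: 0.0471
t 17.62 pos [0.3087 0.0143 0.1906] rpy [179.97   0.46  98.84] F [ 0.1 -0.3 -0.2] gap 0.0471
shift [0.193 1.926 1.456] turn [ 0.0001  0.0013 -0.0012]
top [([348, 205, 8, 8, 54], [351.8, 208.7])] [([310, 200, 7, 8, 40], [312.8, 203.4])]
side [([341, 192, 9, 14, 55], [345.5, 196.4])] [([313, 160, 14, 10, 32], [321.1, 165.3]), ([345, 161, 15, 14, 108], [352.7, 168.4]), ([316, 210, 11, 27, 262], [320.5, 223.1])]
```

View pics/top8.png

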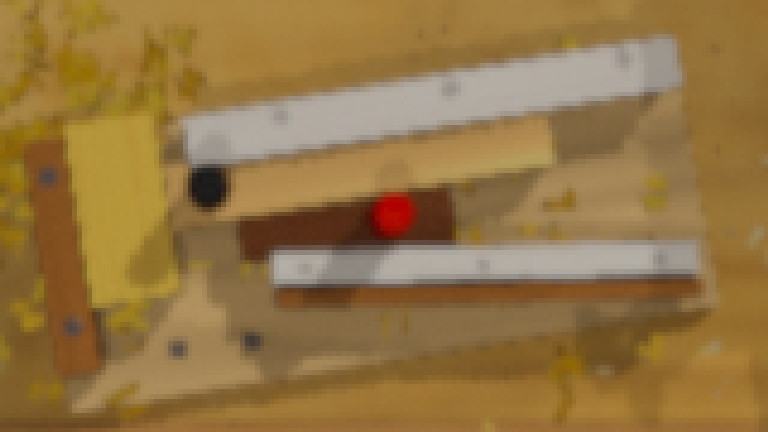

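View pics/side8.png

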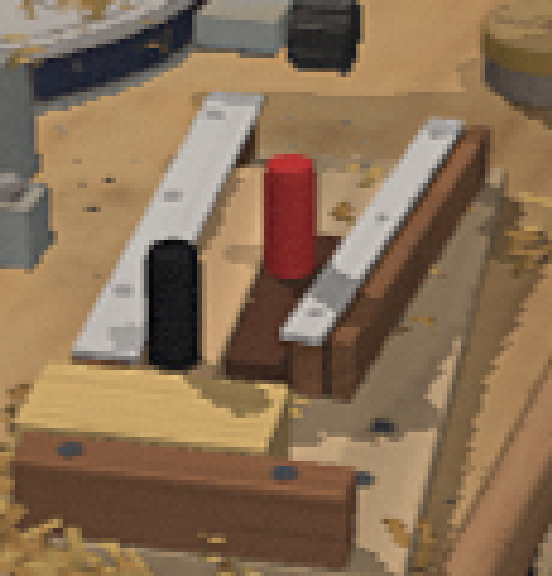

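Run:
```python
from h import *
b=jig(plane("top",(312.8,203.4),.079)); r=jig(plane("top",(351.8,208.7),.076)); r0=jig(plane("top",(394.7,202.5),.076)); b0=jig(plane("top",(327.2,201),.079))
print(b,r,r-b,"moved bar",b-b0,"wedge",r-r0)
```

```text
[0.02183252 0.06866257] [-0.00256781 -0.0105621 ] [-0.02440033 -0.07922467] moved bar [5.51893941e-06 3.07163966e-02] wedge [0.00200833 0.0914134 ]
```

```bash
python3 -c "
from station import *
print(hand_in())"
```

```text
the job is handed in; nothing more can be done
None
```

The block is secured in the jig, and I handed the job in at about 17.7 s with the gripper clear of everything. No verdict came back.

- **Bar:** I gripped the black knob and slid the bar about 30 mm until it stopped against the block, pressing with up to 10 N. The last pictures put its knob at jig (21.8, 68.7) mm; touching is (22, 68). It did not move while the wedge was driven.
- **Wedge:** I then gripped the red knob and slid the wedge about 91 mm the same way, until the push along the jig reached about 15 N. After release its knob is at jig y ≈ -11 mm, about 19 mm past first contact, and it did not spring back. The rubber looks compressed.
- **What disagreed:** 19 mm is slightly more than the 8–18 mm stated, though within the 2 mm or so the calibration allows. While I drove the wedge, the wrist also read about 5 N sideways and the tool tilted about 1°. I did not test the wedge by pulling on it.

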